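Set the polarizer ring to the marked angle and clamp it

TASK

The rotating polarizer on its stand has to be set to the angle that the red mark shows: with the fingertips, push the clamp lever (blue knob) well open to free the ring, push the ring's lever (brass knob) round until its white pointer stands at the middle of the red mark, then push the clamp lever fully back so that the ring is clamped there. Only push, gently: pinch or lift nothing, do not turn the ring while it is clamped, do not shift the red mark, and leave everything else where it stands.

Things in the scene. Friction and masses are not known exactly. Their poses are not given: they have to be found in the camera images.
- rotator: Polarizer stand, fixed to the table: two dark grey plates on posts, silver scale (124 mm disc), rotating ring. Origin on the ring's vertical axis at table height; x to the stand's back (clamp side), y to its left seen from the front, z up. Plates reach x -74 to +98, y -70 to +70 mm; upper plate's top z = 56 mm. Apart from the two knobs nothing is higher than 73 mm.
- analyser_ring (a joint): Angle of the black ring (90 mm diameter, dark film inside) about the rotator's z axis, rad, counterclockwise from above positive. At a its lever points along (-cos a, -sin a) in the rotator's x, y: at 0 to the front. Range -1.5 to 1.5; starts at -1.15 to -0.4, the red mark lies in the positive direction. Stays where left; takes about 1 N at the knob when free, about 5 N when clamped.
- pointer (a point): Point on the centre line of the white pointer in the 9 mm wide window of the ring's silver lever, 55 mm from the ring axis, at z = 59.5 mm. A white line on the ring continues it.
- lever_knob (a point): Middle of the ring lever's brass knob, an upright round pin of 10 mm diameter, 78 mm from the ring axis in line with the pointer. The pin rises from the lever arm (top at z = 67 mm) to z = 98 mm; this point is at z = 84 mm. It can be pushed from either side.
- red_mark (a point): Point on the centre line of the red mark, 55 mm from the ring axis, z = 59.5 mm: a radial red bar 16 x 2.8 mm with a 10 mm wide red foot, low on the scale; the lever passes over it without touching. A stiff movable index, set beforehand where the ring angle is 0.15 to 1.0.
- clamp_lever (a joint): Clamp lever's angle, rad: 0 = fully clamped (arm along the rotator's +y), grows clockwise from above as the arm is pushed outward to the back, stop at 1.0. Its shoe frees the ring above 0.45. Starts at 0 to 0.06. Stays where left; about 3 N at the knob opens it, about 4 N closes the last part. Closing does not turn the ring. Vertical pivot at x = 74, y = 0 mm in the rotator's frame.
- clamp_knob (a point): Middle of the clamp lever's blue knob, an upright round pin of 10 mm diameter, 55 mm from the lever's pivot, from the steel arm (top at z = 71 mm) up to z = 98 mm; this point is at z = 84 mm. At clamp angle c it lies at (74 + 55 sin c, 55 cos c) mm in the rotator's x, y.
- window_cap: Loose black cap with white insert, 61 mm diameter, 13 mm high, left of the stand. Bystander. Origin at the centre of its underside.
- black_cap: Loose black dust cap, 48 mm diameter, 15 mm high, right of the stand. Bystander. Origin at the centre of its underside.
- tweezers: Loose steel tweezers lying flat, 14 x 126 x 9 mm. Bystander. Origin at the middle of the underside.
- feedthrough: Loose steel feedthrough rod standing upright, 24 mm diameter, 96 mm high. Bystander. Origin at the centre of its underside.
- kf_ring_1: Loose metal centring ring, 41 mm diameter, 14 mm high. Bystander. Origin at the centre of its underside.
- kf_ring_2: Another such ring, 41 mm diameter, 14 mm high. Bystander. Origin at the centre of its underside.
- kf_clamp: Loose hinged metal pipe clamp lying flat, 51 x 73 x 13 mm. Bystander. Origin at the middle of its underside.

How it is judged (in metres and radians):
On the way, in this order (a step that is already met when the one before it is completed fails the run):
1. the clamp lever is pushed open and the ring is free, not yet turned (value of joint clamp_lever above 0.6 rad and distance of pointer from where it was at the start of the episode below 0.005 m), for 0.2 s.
2. the ring stands still with its pointer on the red mark while the clamp is open (distance between pointer and red_mark below 0.0042 m and velocity of joint analyser_ring between -0.05 and 0.05 rad/s and value of joint clamp_lever above 0.45 rad), for 0.3 s.
At the end, for the whole second after the job is handed in: The pointer stands within 4.2 mm (about 4 degrees of ring angle) of the red mark, the ring is still, and the clamp lever is closed to within 0.17 rad (10 degrees) of fully clamped (distance between pointer and red_mark below 0.0042 m and velocity of joint analyser_ring between -0.05 and 0.05 rad/s and value of joint clamp_lever below 0.17 rad); the robot touches nothing.
It fails at once if the fingers pinch or force the stand or its levers (more than 25 N) (contact force between the fingers and rotator above 25 N).
It fails at once if the ring is turned while it is clamped (value of joint clamp_lever below 0.2 rad and (velocity of joint analyser_ring above 0.15 rad/s or velocity of joint analyser_ring below -0.15 rad/s)).
It fails at once if the red mark is shifted (more than 3 mm) (distance of red_mark from where it was at the start of the episode above 0.003 m).
It fails at once if one of the loose things is lifted, carried or knocked away (more than 15 mm) (distance of any of window_cap, black_cap, tweezers, feedthrough, kf_ring_1, kf_ring_2, kf_clamp from where it was at the start of the episode above 0.015 m).
It also fails if it takes over 67 s, if anything falls off the work surface, if the arm or the gripper's body presses on something with over 40 N, if the wrist force passes 120 N, or if a joint passes its speed limit or range.

ROBOT

A 6-joint arm with a two-finger parallel gripper is mounted at the origin on a cart in front of the work surface, level with it; the furniture and walls round the work are solid. World frame = base frame: x ahead of the robot, y to its left, z up, the work surface at z = 0. Lengths are in mm, angles in rad, forces in N, time in s.
With the tool pointing down it reaches from about 350 to 775 mm from the base axis. Payload 7.3 kg.
Tool frame: the origin (TCP) lies midway between the tips of the shut fingers; the grasp point (between the pads) lies 19 mm behind it; z points along the fingers, x is the direction in which the jaws open and shut, and the axes are right-handed (so a half turn about z gives the same grasp; the last joint's range is limited). The gripper opens to 92 mm and grips with 3 to 60 N. Pads are 19 mm wide; open, the fingers measure 130 mm over their backs; the gripper's body (75 mm by 190 mm) begins 47 mm behind the grasp point.
Start: joints at [1.045, 0.342, 1.524, -0, 1.275, -0.146], TCP at [194.623, 487.613, 226.741] pointing down, gripper open.
Joint ranges: [-2.53, 2.53], [-0.77, 2.02], [0.04, 2.7], [-1, 4.14], [0.28, 2.66], [-3.11, 3.11]. Speed limits (rad/s): [2.57, 2.57, 3.14, 3.14, 3.14, 3.14].

INTERFACE

Orientations are given as [roll, pitch, yaw] about the fixed x, y, z axes, in that order (R = Rz(yaw) Ry(pitch) Rx(roll)).
In Python, from plant import bot gives the robot as it stands.
- The arm moves only by the shell command python3 -m pendant 'ROWS' [OPENING]. ROWS is JSON, a list of rows, each an object with "linear": the shift along the world's x, y, z in mm, a list of three; "twist": the turn about the world's z in degrees. In form: [{"linear": [x, y, z], "twist": twist}, ...]. A call has 1 to 20 rows; each row is the pose to reach, as a shift and turn from the pose commanded when the call began; what a row does not reach only later rows make up. A row lasts 1/8 s, in which the tool goes at most 62.5 mm and 10.7 degrees, less where a joint would pass 70% of its speed; a pose out of reach is approached as far as the arm can. A call with a gripper value outside its range is refused whole. OPENING is the closure in counts, from 0 (fully open) to 255 (shut), set as the call begins (- or left out, the last holds). The fingers move at their own pace and stop on an object; the grip force is fixed at half the most. Time passes only in rows, so rows that repeat a pose let the fingers close. It gives the time, the measured TCP pose, the force and the opening at its end, in the units of the state.
- bot.get_obs(): the state, without advancing time (a new reading comes with each control period).
- bot.capture(name): name is "side" or "top"; returns a dict with "frame" (480x640x3 uint8, blue, green, red), "z_map" (480x640 float32, mm along the optical axis (not along the pixel's ray), 0 where there is no reading), "fx", "fy", "cx", "cy" (pixels), "k1" (the pictures are not rectified: a ray, as slopes to the right and down, at radius r is drawn at 1 + k1 r^2 times it, then the intrinsics apply), "rvec" (rotation vector, rad) and "tvec" (3), from world to camera coordinates, as OpenCV has them. Camera axes: x right, y down, z forward; pixel columns grow to the right and rows downward; lengths in mm; the calibration is good to about 2 mm. A picture is of the moment at which its call begins.
- bot.close_job(): hands the job in, once; it reports no verdict.
The state is a dict: "time": time; "joint_positions": joint angles; "dq": joint speeds; "tau": joint torques, N m; "tool_pos": TCP position; "tcp_rot": TCP orientation; "contact_force": force on the tool from outside, world axes, zero at the start; "moment": the same for the moment, N m; "grip_width": finger opening in mm.
Only numpy, scipy, OpenCV 4.12 (cv2) and the standard library are available. Lean on these libraries where they do the work, as an engineer would, in place of code of your own. Each camera call takes 0.05 s, during which the arm holds its last target. There are 200 camera calls.

## Working session

There is one attempt and no reset: what is moved stays moved. The work goes in short steps, Python scripts to look and compute and a shell command to move; the robot and the scene stay as the last step left them, time stands still between calls to the robot, and variables do not carry over. Pictures are saved under pics/ and viewed, about 8 in all and at most 12, crops included, and the job is handed in when it is done.

```bash
ls; mkdir -p pics; cat > h.py <<'E'
import numpy as np,cv2
from plant import bot
def cam(n):
    c=bot.capture(n); R=cv2.Rodrigues(np.array(c['rvec'],float))[0]; c['R']=R; c['t']=np.array(c['tvec'],float).ravel()
    c['K']=np.array([[c['fx'],0,c['cx']],[0,c['fy'],c['cy']],[0,0,1.]]); c['D']=np.array([c['k1'],0,0,0.]); return c
def ray(c,uv):
    s=cv2.undistortPoints(np.array(uv,float).reshape(-1,1,2),c['K'],c['D']).reshape(-1,2)
    return np.c_[s,np.ones(len(s))]
def onplane(c,uv,z):
    d=ray(c,uv)@c['R']; o=-c['R'].T@c['t']; return o+d*((z-o[2])/d[:,2])[:,None]
def proj(c,P):
    return cv2.projectPoints(np.array(P,float).reshape(-1,1,3),np.array(c['rvec'],float),c['t'],c['K'],c['D'])[0].reshape(-1,2)
E
python3 - <<'E'
from h import *
o=bot.get_obs(); print({k:np.round(v,3) for k,v in o.items()})
for n in ('top','side'):
    c=cam(n); cv2.imwrite(f'pics/{n}0.png',c['frame']); print(n,c['fx'],c['k1'],-c['R'].T@c['t'],c['R'].round(2).tolist())
E
```

```text
pics
{'time': np.float64(0.0), 'joint_positions': array([ 1.045,  0.343,  1.525, -0.   ,  1.275, -0.146]), 'dq': array([-0.   ,  0.   ,  0.   ,  0.001,  0.001, -0.002]), 'tau': array([ 1.0000e-03, -4.3123e+01, -2.4423e+01,  7.2000e-02,  5.6000e-02,
       -0.0000e+00]), 'tool_pos': array([194.4  , 487.238, 226.033]), 'tcp_rot': array([-3.141e+00,  2.000e-03,  1.191e+00]), 'contact_force': array([ 0.452,  0.153, -0.472]), 'moment': array([-0.05 , -0.029, -0.049]), 'grip_width': np.float64(92.106)}
top 513.4158429557446 -0.014305608911530545 [ 282.59523627  -61.74179338 1405.56136978] [[-0.01, -1.0, 0.0], [-0.99, 0.01, -0.16], [0.16, -0.0, -0.99]]
side 592.7068685925669 -0.055793198410497305 [  -19.61347453 -1180.28888779   833.35320663] [[0.89, -0.45, -0.02], [-0.25, -0.46, -0.85], [0.38, 0.76, -0.52]]
```

View pics/top0.png

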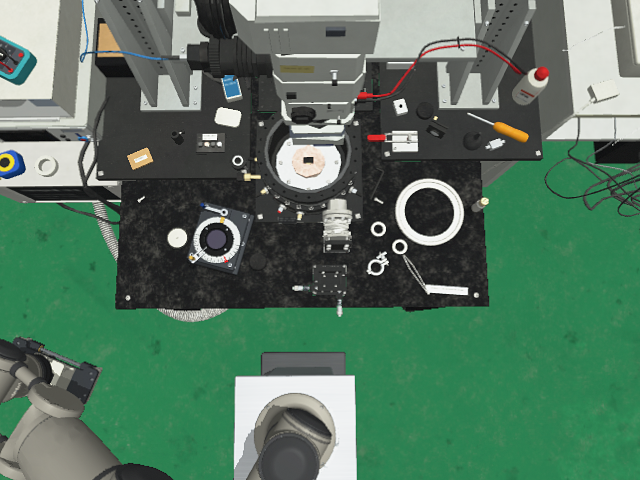

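View pics/side0.png

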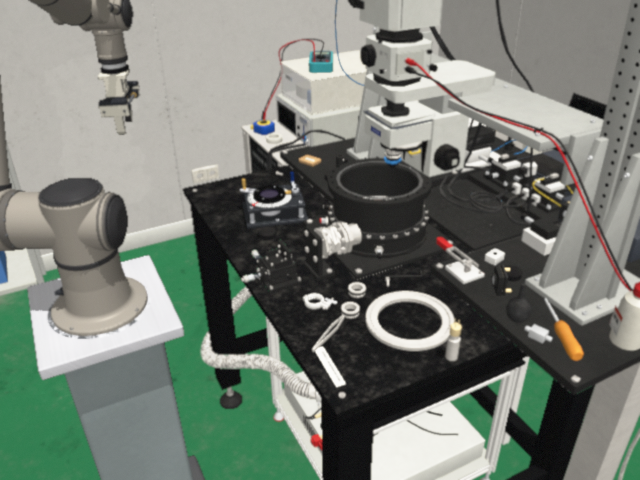

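The stand is in the top view at about (217,238), the clamp's blue knob near (224,210) and the brass knob near (193,258). Red is at about (226,260). In the side view the stand is at (273,203). I'll zoom in on both views.

```bash
python3 - <<'E'
from h import *
c=cam('top'); a=cv2.resize(c['frame'][192:282,160:280],None,fx=6,fy=6,interpolation=cv2.INTER_CUBIC)[:540,:720]
cv2.imwrite('pics/t1.png',a)
d=cam('side'); cv2.imwrite('pics/s1.png',cv2.resize(d['frame'][165:240,220:320],None,fx=7,fy=7,interpolation=cv2.INTER_CUBIC))
for n,k,(x0,y0,x1,y1) in (('top',c,(160,192,280,282)),('side',d,(220,165,320,240))):
    f=k['frame'][y0:y1,x0:x1]; h=cv2.cvtColor(f,cv2.COLOR_BGR2HSV)
    for nm,lo,hi in (('blue',(100,100,40),(130,255,255)),('brass',(12,90,90),(30,255,255)),('red',(0,130,90),(6,255,255))):
        m=cv2.inRange(h,lo,hi); N,_,s,ce=cv2.connectedComponentsWithStats(m)
        for i in range(1,N):
            if s[i,4]>3: print(n,nm,s[i],ce[i]+[x0,y0],[onplane(k,ce[i]+[x0,y0],z)[0].round(1).tolist() for z in (59.5,84,98)])
print(onplane(c,[217,238],60))
E
```

```text
top blue [40 11  6  6 20] [202.25 205.2 ] [[603.0, 245.0, 59.5], [597.2, 239.4, 84.0], [593.9, 236.2, 98.0]]
top brass [60 25  5  6 22] [221.86363636 219.40909091] [[563.6, 191.4, 59.5], [558.5, 186.8, 84.0], [555.6, 184.2, 98.0]]
top brass [29 64  6  4 18] [191.33333333 257.61111111] [[461.2, 269.9, 59.5], [458.0, 263.9, 84.0], [456.1, 260.5, 98.0]]
top red [117  19   3   2   5] [278.2 211.4] [[584.4, 40.7, 59.5], [578.9, 38.9, 84.0], [575.7, 37.8, 98.0]]
top red [65 67  3  4  8] [225.75 260.5 ] [[452.8, 178.7, 59.5], [449.7, 174.3, 84.0], [447.9, 171.8, 98.0]]
side blue [69  6  6 10 47] [291.76595745 175.55319149] [[618.0, 288.7, 59.5], [597.8, 242.2, 84.0], [586.3, 215.6, 98.0]]
side brass [89  0  7  2  8] [312.    165.125] [[703.5, 325.5, 59.5], [680.6, 277.9, 84.0], [667.6, 250.6, 98.0]]
side brass [21 13  5 11 43] [243.34883721 182.72093023] [[473.6, 313.7, 59.5], [458.0, 266.4, 84.0], [449.0, 239.4, 98.0]]
side brass [65 25  7  4 21] [288.         191.76190476] [[565.0, 198.3, 59.5], [546.5, 154.7, 84.0], [535.9, 129.7, 98.0]]
[[513.19823314 203.13930136  60.        ]]
```

View pics/t1.png

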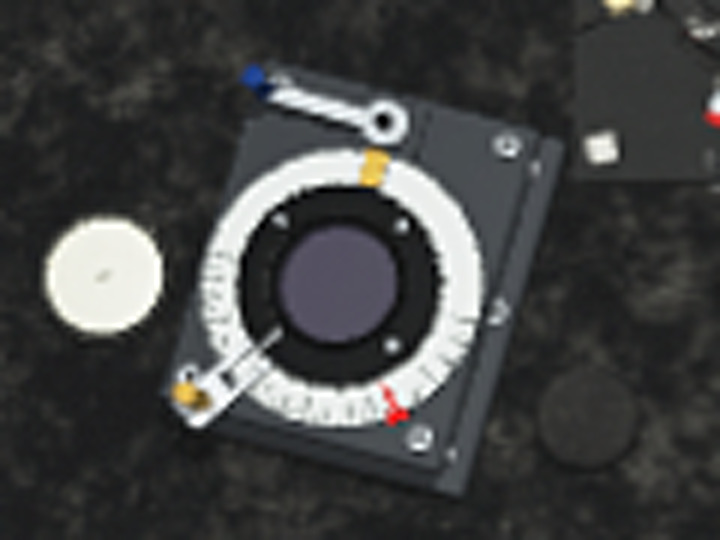

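View pics/s1.png

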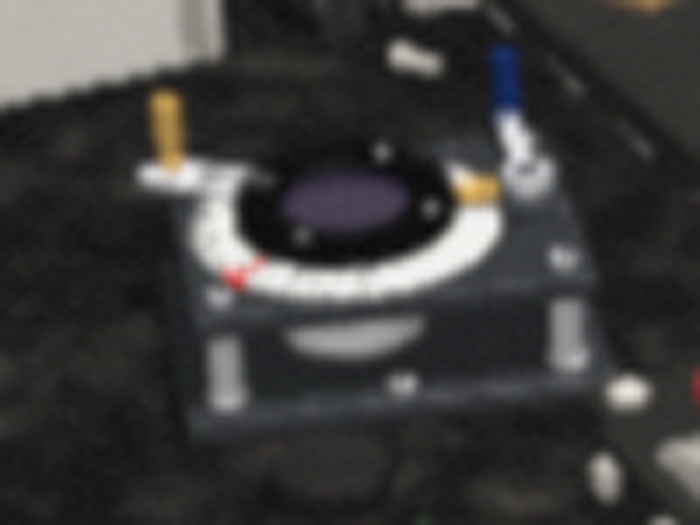

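The zoomed top view (crop pixel → image = 160+u/6, 192+v/6) shows the blue knob at (253,77), the pivot at (384,121), the film centre at (338,283), the brass knob at (185,390) and the red mark from (385,385) to a foot at (398,410). The window cap is on the left and the black cap on the right. Next I compute the stand frame.

```bash
python3 - <<'E'
from h import *
c=cam('top'); f=lambda u,v:np.array([160+(u+.5)/6-.5,192+(v+.5)/6-.5])
C=onplane(c,f(338,283),62)[0]; P=onplane(c,f(384,121),73)[0]; r1=onplane(c,f(385,388),59.5)[0]; r2=onplane(c,f(397,411),59.5)[0]
fr=c['frame'][192:282,160:280]; h=cv2.cvtColor(fr,cv2.COLOR_BGR2HSV)
m=cv2.inRange(h,(110,30,60),(150,130,140)); N,_,s,ce=cv2.connectedComponentsWithStats(m); i=1+np.argmax(s[1:,4]); print('film',s[i],onplane(c,ce[i]+[160,192],62))
print(C,P,np.linalg.norm((P-C)[:2]),'x-dir',np.degrees(np.arctan2(*(P-C)[1::-1])))
K=np.array([597.5,241.]);B=np.array([458,265.])
for n,p in (('knob-pivot',K-P[:2]),('brass-C',B-C[:2]),('red1',(r1-C)[:2]),('red2',(r2-C)[:2])): print(n,np.linalg.norm(p),np.degrees(np.arctan2(p[1],p[0])))
for n,u,z in (('windowcap',(103,274),13),('blackcap',(588,415),15)): print(n,onplane(c,f(*u),z))
for n,u in (('c1',(250,62)),('c2',(562,140)),('c3',(462,495)),('c4',(165,390))): print(n,onplane(c,f(*u),56))
E
```

```text
film [ 47  38  19  19 292] [[510.52563091 205.43799471  62.        ]]
[510.85855308 205.57622152  62.        ] [581.53952707 184.74556501  73.        ] 73.6866089218018 x-dir -16.42097136455321
knob-pivot 58.4747650924646 74.16033343980644
brass-C 79.5312019453799 131.6536862517796
red1 51.323812753551664 -155.4335513620957
red2 62.94114806620451 -154.76057356621317
windowcap [[524.22298436 323.3761143   13.        ]]
blackcap [[457.0847508   99.78160442  15.        ]]
c1 [[612.98325654 248.77563179  56.        ]]
c2 [[576.01376861 107.98585314  56.        ]]
c3 [[416.96003252 150.02979379  56.        ]]
c4 [[464.51190995 282.17988353  56.        ]]
```

```bash
python3 - <<'E'
from h import *
for n in ('top','side'):
    c=cam(n); z=c['z_map']; v,u=np.nonzero(z>0)
    d=ray(c,np.c_[u,v])*z[v,u][:,None]; W=(d-c['t'])@c['R']
    s=(W[:,0]>380)&(W[:,0]<780)&(W[:,1]>60)&(W[:,1]<420)&(W[:,2]>75)&(W[:,2]<1000); Q=W[s]
    print(n,s.sum())
    for x in range(380,780,50):
        print(x,[int(np.max(Q[(Q[:,0]>=x)&(Q[:,0]<x+50)&(Q[:,1]>=y)&(Q[:,1]<y+40),2],initial=0)) for y in range(60,420,40)])
E
```

```text
top 3827
380 [0, 0, 0, 0, 0, 0, 0, 0, 0]
430 [0, 0, 75, 77, 103, 101, 0, 0, 0]
480 [0, 0, 77, 0, 77, 0, 0, 0, 0]
530 [0, 0, 78, 78, 78, 0, 0, 0, 0]
580 [0, 0, 75, 78, 105, 0, 0, 0, 0]
630 [179, 127, 128, 0, 0, 0, 0, 0, 0]
680 [800, 761, 613, 0, 0, 0, 0, 0, 0]
730 [630, 630, 616, 598, 591, 573, 545, 0, 0]
side 580
380 [0, 0, 0, 0, 0, 0, 0, 0, 0]
430 [0, 0, 0, 0, 99, 98, 0, 0, 0]
480 [0, 0, 0, 0, 75, 0, 0, 0, 0]
530 [0, 0, 0, 0, 0, 0, 0, 0, 0]
580 [0, 0, 0, 0, 96, 0, 0, 0, 0]
630 [176, 121, 121, 0, 0, 0, 0, 0, 0]
680 [584, 578, 0, 0, 0, 0, 0, 0, 0]
730 [176, 554, 0, 0, 0, 543, 536, 0, 0]
```

```bash
python3 -m pendant '[{"linear":[30,-20,0],"twist":0},{"linear":[70,-47,0],"twist":1},{"linear":[110,-74,0],"twist":2},{"linear":[150,-101,0],"twist":3},{"linear":[190,-128,0],"twist":4},{"linear":[230,-155,0],"twist":5},{"linear":[270,-182,0],"twist":5.6},{"linear":[310,-209,0],"twist":5.6},{"linear":[345,-233,0],"twist":5.6},{"linear":[373,-252,0],"twist":5.6},{"linear":[373,-252,0],"twist":5.6},{"linear":[373,-252,0],"twist":5.6}]' 255
```

```text
time: 1.85
tool_pos: [567.1, 235.9, 226.5]
tcp_rot: [-3.141, 0.0, 1.289]
contact_force: [-0.5, -0.0, 1.3]
grip_width: 0.5
```

```bash
python3 -m pendant '[{"linear":[0,0,-25],"twist":0},{"linear":[0,0,-60],"twist":0},{"linear":[0,0,-95],"twist":0},{"linear":[0,0,-125],"twist":0},{"linear":[0,0,-140],"twist":0},{"linear":[0,0,-145],"twist":0},{"linear":[0,0,-145],"twist":0},{"linear":[0,0,-145],"twist":0}]'; python3 - <<'E'
from h import *
d=cam('side'); cv2.imwrite('pics/s2.png',cv2.resize(d['frame'][145:235,220:330],None,fx=6,fy=6,interpolation=cv2.INTER_CUBIC))
E
```

```text
time: 2.85
tool_pos: [568.3, 235.9, 83.0]
tcp_rot: [3.14, -0.001, 1.289]
contact_force: [-0.4, -1.0, 0.6]
grip_width: 0.3
```

View pics/s2.png

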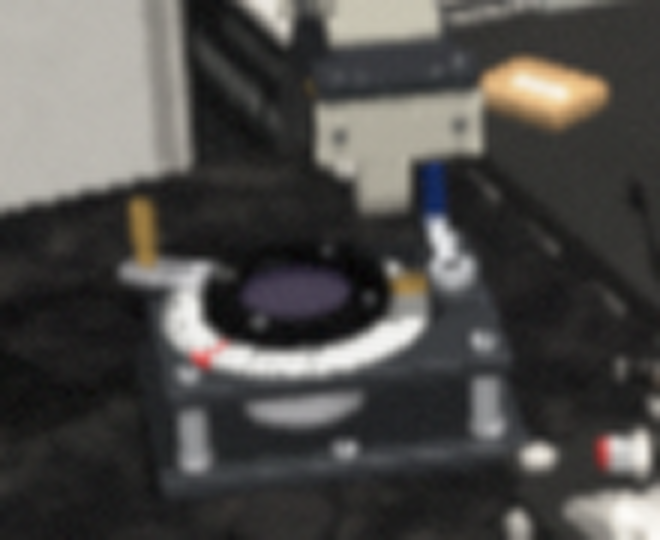

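The picture shows the closed fingertips (crop (385,190)) just in front of the blue knob (432,190), at knob height. I can push now.

```bash
python3 -m pendant '[{"linear":[3,-1,0],"twist":0},{"linear":[6,-2,0],"twist":0},{"linear":[9,-3,0],"twist":0},{"linear":[12,-4,0],"twist":0},{"linear":[14,-4.5,0],"twist":0},{"linear":[16,-5,0],"twist":0},{"linear":[18,-5.5,0],"twist":0},{"linear":[20,-6,0],"twist":0},{"linear":[20,-6,0],"twist":0}]'
```

```text
time: 4.03
tool_pos: [587.7, 229.3, 81.7]
tcp_rot: [3.142, 0.0, 1.289]
contact_force: [-2.1, -0.4, 0.4]
grip_width: 0.7
```

```bash
python3 -m pendant '[{"linear":[3,-1,0],"twist":0},{"linear":[6,-2,0],"twist":0},{"linear":[9,-3.5,0],"twist":0},{"linear":[12,-5,0],"twist":0},{"linear":[15,-6,0],"twist":0},{"linear":[18,-7.5,0],"twist":0},{"linear":[21,-9,0],"twist":0},{"linear":[24,-10,0],"twist":0},{"linear":[27,-11,0],"twist":0},{"linear":[29,-12,0],"twist":0},{"linear":[29,-12,0],"twist":0},{"linear":[29,-12,0],"twist":0}]'; python3 - <<'E'
from h import *
d=cam('side'); cv2.imwrite('pics/s3.png',cv2.resize(d['frame'][145:235,220:330],None,fx=6,fy=6,interpolation=cv2.INTER_CUBIC))
k=d;f=k['frame'][145:240,220:320]; h=cv2.cvtColor(f,cv2.COLOR_BGR2HSV)
for nm,lo,hi in (('blue',(100,100,40),(130,255,255)),('brass',(12,90,90),(30,255,255))):
    N,_,s,ce=cv2.connectedComponentsWithStats(cv2.inRange(h,lo,hi))
    for i in range(1,N):
        if s[i,4]>8: print(nm,s[i],onplane(k,ce[i]+[220,145],84)[0].round(1))
E
```

```text
time: 5.52
tool_pos: [614.4, 216.7, 80.7]
tcp_rot: [-3.136, 0.003, 1.289]
contact_force: [-9.7, -3.0, 1.8]
grip_width: 0.9
blue [85 29  4  9 16] [626.1 202.4  84. ]
brass [22 34  4 10 36] [457.2 262.4  84. ]
brass [65 45  7  4 19] [546.4 153.4  84. ]
```

```bash
python3 -m pendant '[{"linear":[-5,1.5,0],"twist":0},{"linear":[-12,3.5,0],"twist":0},{"linear":[-20,6,0],"twist":0},{"linear":[-28,8,15],"twist":0},{"linear":[-50,20,40],"twist":0},{"linear":[-80,40,60],"twist":0},{"linear":[-110,60,60],"twist":0},{"linear":[-135,75,60],"twist":0},{"linear":[-144,81,60],"twist":0},{"linear":[-144,81,60],"twist":0},{"linear":[-144,81,60],"twist":0}]'; cat >> h.py <<'E'
def knobs():
    for n,(x0,y0,x1,y1) in (('top',(160,192,260,282)),('side',(220,155,320,240))):
        k=cam(n); h=cv2.cvtColor(k['frame'][y0:y1,x0:x1],cv2.COLOR_BGR2HSV)
        for nm,lo,hi,z in (('blue',(100,100,40),(130,255,255),84),('brass',(12,90,90),(30,255,255),84),('red',(0,130,90),(6,255,255),59.5)):
            N,_,s,ce=cv2.connectedComponentsWithStats(cv2.inRange(h,lo,hi))
            for i in range(1,N):
                if s[i,4]>6:
                    p=onplane(k,ce[i]+[x0,y0],z)[0]; q=p[:2]-[510.7,205.5]; e=np.array([.960,-.279]); g=np.array([.279,.960]); x,y=q@e,q@g
                    print(n,nm,s[i,4],p.round(1),'stand',round(x,1),round(y,1),'ring a',round(np.arctan2(-y,-x),3),'clamp c',round(np.arctan2(x-74,y),3))
E
python3 - <<'E'
from h import *
knobs()
d=cam('top'); cv2.imwrite('pics/t4.png',cv2.resize(d['frame'][182:282,150:270],None,fx=6,fy=6,interpolation=cv2.INTER_CUBIC))
E
```

```text
time: 6.95
tool_pos: [473.6, 298.2, 142.0]
tcp_rot: [3.141, -0.0, 1.288]
contact_force: [-0.3, 0.0, 0.2]
grip_width: 0.2
top blue 18 [629.2 213.3  84. ] stand 111.6 40.6 ring a -2.793 clamp c 0.747
top brass 25 [559.6 186.8  84. ] stand 52.2 -4.3 ring a 3.059 clamp c -1.767
top red 8 [452.8 178.7  59.5] stand -48.1 -41.9 ring a 0.716 clamp c -1.901
side blue 39 [628.9 212.9  84. ] stand 111.4 40.1 ring a -2.796 clamp c 0.75
side brass 147 [689.6 314.4  84. ] stand 141.3 154.5 ring a -2.312 clamp c 0.411
side brass 37 [456.8 261.9  84. ] stand -67.4 39.1 ring a -0.525 clamp c -1.301
side brass 22 [547.2 153.9  84. ] stand 49.4 -39.4 ring a 2.469 clamp c -2.584
```

View pics/t4.png

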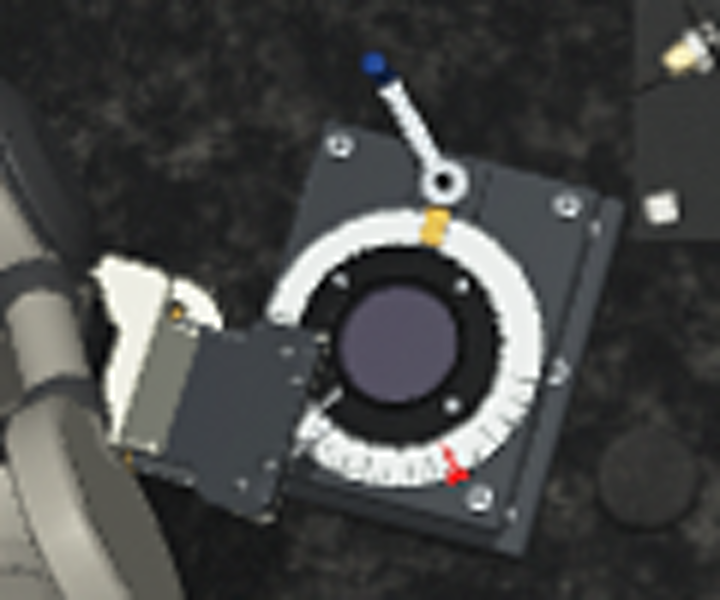

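The top view shows the clamp lever swung out, with the knob at crop (375,67) and c ≈ 0.75 in both views. The ring lever is still near its start, partly hidden by the gripper. I'll descend beside the brass knob and push in stages.

```bash
python3 -m pendant '[{"linear":[0,0,-20],"twist":0},{"linear":[0,0,-45],"twist":0},{"linear":[0,0,-60],"twist":0},{"linear":[0,0,-60],"twist":0},{"linear":[-4,-6,-60],"twist":0},{"linear":[-9,-12,-60],"twist":0},{"linear":[-12,-16,-60],"twist":0},{"linear":[-15,-20,-60],"twist":0},{"linear":[-18,-23.5,-60],"twist":0},{"linear":[-21,-27,-60],"twist":0},{"linear":[-21,-27,-60],"twist":0}]'; python3 -c "
from h import *
knobs()"
```

```text
time: 8.48
tool_pos: [451.4, 271.2, 81.7]
tcp_rot: [-3.142, 0.0, 1.289]
contact_force: [0.0, -1.3, 0.3]
grip_width: 0.5
top blue 18 [629.2 213.3  84. ] stand 111.6 40.6 ring a -2.793 clamp c 0.747
top brass 25 [559.6 186.8  84. ] stand 52.2 -4.3 ring a 3.059 clamp c -1.767
top red 8 [452.8 178.7  59.5] stand -48.1 -41.9 ring a 0.716 clamp c -1.901
side blue 38 [628.8 213.2  84. ] stand 111.3 40.3 ring a -2.794 clamp c 0.746
side brass 147 [689.6 313.9  84. ] stand 141.5 154.0 ring a -2.314 clamp c 0.413
side brass 36 [444.5 246.8  84. ] stand -75.1 21.2 ring a -0.276 clamp c -1.429
side brass 20 [548.2 153.8  84. ] stand 50.4 -39.2 ring a 2.481 clamp c -2.599
```

```bash
python3 -m pendant '[{"linear":[-2,-4,0],"twist":0},{"linear":[-4,-8,0],"twist":0},{"linear":[-6,-12,0],"twist":0},{"linear":[-8,-16,0],"twist":0},{"linear":[-10,-20,0],"twist":0},{"linear":[-11,-25,0],"twist":0},{"linear":[-11.5,-30,0],"twist":0},{"linear":[-12.5,-35,0],"twist":0},{"linear":[-13,-40,0],"twist":0},{"linear":[-13,-44,0],"twist":0},{"linear":[-12.5,-48,0],"twist":0},{"linear":[-12,-52,0],"twist":0},{"linear":[-12,-56,0],"twist":0},{"linear":[-11.5,-59,0],"twist":0},{"linear":[-11,-61,0],"twist":0},{"linear":[-10.5,-63,0],"twist":0},{"linear":[-10,-65,0],"twist":0},{"linear":[-10,-65,0],"twist":0}]'; python3 -c "
from h import *
knobs()"
```

```text
time: 10.82
tool_pos: [441.7, 206.4, 81.7]
tcp_rot: [3.142, 0.0, 1.289]
contact_force: [-0.7, 0.0, -0.1]
grip_width: -0.1
top blue 18 [629.2 213.3  84. ] stand 111.6 40.6 ring a -2.793 clamp c 0.747
top brass 25 [559.6 186.8  84. ] stand 52.2 -4.3 ring a 3.059 clamp c -1.767
side blue 39 [628.9 212.9  84. ] stand 111.4 40.1 ring a -2.796 clamp c 0.75
side brass 146 [689.2 313.9  84. ] stand 141.1 153.8 ring a -2.313 clamp c 0.411
side brass 20 [548.2 153.8  84. ] stand 50.4 -39.2 ring a 2.481 clamp c -2.599
side brass 31 [432.6 184.8  84. ] stand -69.2 -41.7 ring a 0.542 clamp c -1.854
```

```bash
python3 -m pendant '[{"linear":[1,-2,0],"twist":0},{"linear":[1.5,-4,0],"twist":0},{"linear":[2,-6,0],"twist":0},{"linear":[2.5,-7.5,0],"twist":0},{"linear":[2.5,-7.5,0],"twist":0},{"linear":[3,-2,0],"twist":0},{"linear":[6,8,0],"twist":0},{"linear":[10,22,20],"twist":0},{"linear":[16,45,50],"twist":0},{"linear":[25,80,60],"twist":0},{"linear":[30,115,60],"twist":0},{"linear":[30,125,60],"twist":0},{"linear":[30,125,60],"twist":0}]'; python3 - <<'E'
from h import *
knobs()
d=cam('top'); cv2.imwrite('pics/t5.png',cv2.resize(d['frame'][212:282,170:260],None,fx=8,fy=8,interpolation=cv2.INTER_CUBIC))
E
```

```text
time: 12.55
tool_pos: [471.0, 331.9, 141.2]
tcp_rot: [-3.141, 0.001, 1.29]
contact_force: [-0.1, -1.1, 0.3]
grip_width: 0.6
top blue 18 [629.2 213.3  84. ] stand 111.6 40.6 ring a -2.793 clamp c 0.747
top brass 26 [559.3 186.7  84. ] stand 51.9 -4.5 ring a 3.055 clamp c -1.773
top brass 18 [436.4 180.5  84. ] stand -64.3 -44.7 ring a 0.608 clamp c -1.884
side blue 38 [628.8 213.2  84. ] stand 111.3 40.3 ring a -2.794 clamp c 0.746
side brass 146 [689.4 313.7  84. ] stand 141.4 153.8 ring a -2.314 clamp c 0.413
side brass 20 [548.2 153.8  84. ] stand 50.4 -39.2 ring a 2.481 clamp c -2.599
side brass 38 [435.5 181.1  84. ] stand -65.4 -44.4 ring a 0.597 clamp c -1.879
```

View pics/t5.png

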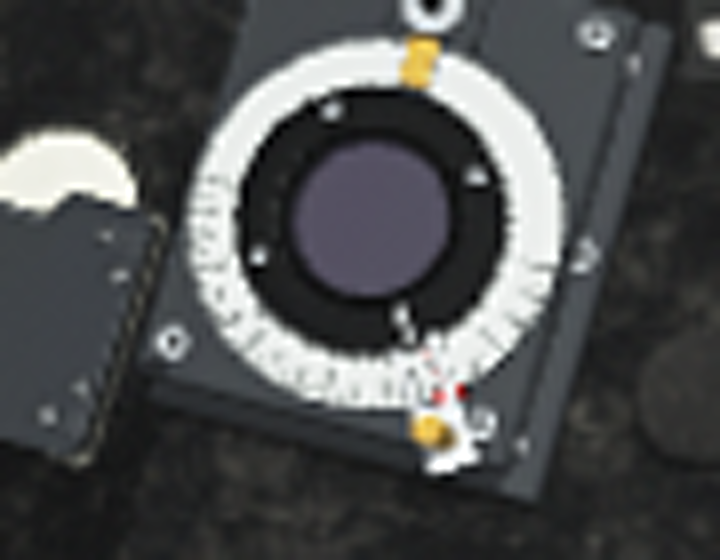

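The lever's window now overlaps the red mark. The white line is at crop (404,322) and the foot at (440–461,395), so the ring is at about 0.605 against a target of 0.717. It needs roughly 9 mm more at the knob.

```bash
python3 -m pendant '[{"linear":[-5,-40,0],"twist":0},{"linear":[-14,-80,-10],"twist":0},{"linear":[-20,-103,-35],"twist":0},{"linear":[-22,-112,-60],"twist":0},{"linear":[-22,-112,-60],"twist":0},{"linear":[-25,-122,-60],"twist":0},{"linear":[-26.5,-129,-60],"twist":0},{"linear":[-26.5,-133,-60],"twist":0},{"linear":[-25.5,-136,-60],"twist":0},{"linear":[-24.5,-139,-60],"twist":0},{"linear":[-23.5,-141,-60],"twist":0},{"linear":[-23.5,-141,-60],"twist":0},{"linear":[-22,-134,-60],"twist":0},{"linear":[-20,-120,-60],"twist":0},{"linear":[-18,-103,-35],"twist":0},{"linear":[-14,-80,-10],"twist":0},{"linear":[-5,-40,0],"twist":0},{"linear":[0,-5,0],"twist":0},{"linear":[0,0,0],"twist":0},{"linear":[0,0,0],"twist":0}]'; python3 - <<'E'
from h import *
knobs()
d=cam('top'); cv2.imwrite('pics/t6.png',cv2.resize(d['frame'][212:282,170:260],None,fx=8,fy=8,interpolation=cv2.INTER_CUBIC))
E
```

```text
time: 15.2
tool_pos: [471.0, 331.9, 141.2]
tcp_rot: [-3.141, 0.001, 1.29]
contact_force: [-0.7, 0.1, -0.1]
grip_width: 0.6
top blue 18 [629.2 213.3  84. ] stand 111.6 40.6 ring a -2.793 clamp c 0.747
top brass 24 [560.  186.6  84. ] stand 52.6 -4.4 ring a 3.058 clamp c -1.775
top brass 14 [439.8 170.7  84. ] stand -58.3 -53.2 ring a 0.739 clamp c -1.953
top red 7 [455.7 180.8  59.5] stand -45.9 -39.1 ring a 0.705 clamp c -1.886
side blue 37 [629.  213.8  84. ] stand 111.2 41.0 ring a -2.788 clamp c 0.737
side brass 144 [689.5 314.3  84. ] stand 141.3 154.3 ring a -2.312 clamp c 0.411
side brass 20 [548.2 153.8  84. ] stand 50.4 -39.2 ring a 2.481 clamp c -2.599
side brass 32 [439.3 174.   84. ] stand -59.8 -50.2 ring a 0.698 clamp c -1.93
```

View pics/t6.png

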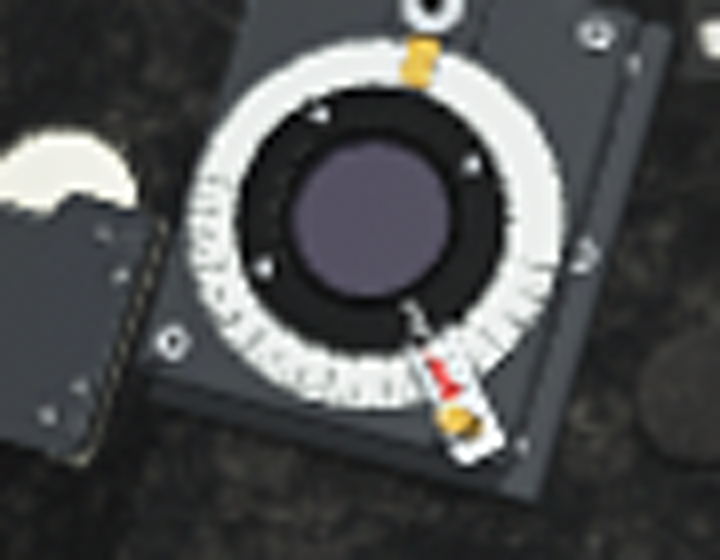

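The window view shows the red bar centred in the lever's window at (440,372), with a = 0.70–0.74 against 0.717. The ring is set. Before going round the back of the clamp knob, I check clearances there.

```bash
python3 - <<'E'
from h import *
for n in ('top','side'):
    c=cam(n); z=c['z_map']; v,u=np.nonzero(z>0)
    W=(ray(c,np.c_[u,v])*z[v,u][:,None]-c['t'])@c['R']
    for x in range(610,750,20):
        print(n,x,[(lambda q:(int(q.min()),int(q.max()),len(q)) if len(q) else 0)(W[(W[:,0]>=x)&(W[:,0]<x+20)&(W[:,1]>=y)&(W[:,1]<y+20)&(W[:,2]>60),2]) for y in range(80,280,20)])
E
```

```text
top 610 [0, 0, 0, 0, 0, (68, 68, 1), (66, 104, 38), 0, 0, 0]
top 630 [0, 0, 0, 0, 0, 0, (79, 101, 4), 0, 0, 0]
top 650 [(70, 119, 24), (107, 126, 41), (110, 127, 53), (112, 125, 12), 0, 0, 0, 0, 0, 0]
top 670 [(71, 787, 107), (108, 121, 5), (110, 121, 12), (119, 124, 4), 0, 0, 0, 0, 0, 0]
top 690 [(159, 798, 369), (580, 619, 108), 0, 0, 0, 0, 0, 0, 0, 0]
top 710 [(164, 628, 221), (582, 760, 164), (576, 619, 194), (580, 613, 119), 0, 0, 0, 0, 0, 0]
top 730 [(166, 629, 172), (606, 630, 114), (608, 621, 114), (589, 616, 94), (588, 600, 61), (588, 599, 57), (588, 596, 23), (581, 590, 21), (575, 581, 11), 0]
side 610 [0, 0, 0, 0, 0, 0, (64, 97, 37), 0, 0, 0]
side 630 [0, 0, 0, 0, 0, 0, (66, 97, 11), 0, 0, 0]
side 650 [(164, 164, 1), 0, (101, 121, 12), (102, 121, 11), 0, 0, 0, 0, 0, 0]
side 670 [(166, 172, 4), 0, 0, 0, 0, 0, 0, 0, 0, 0]
side 690 [(165, 578, 15), (570, 578, 9), 0, 0, 0, 0, 0, 0, 0, 0]
side 710 [(166, 579, 40), (560, 577, 17), 0, 0, 0, 0, 0, 0, 0, 0]
side 730 [(165, 174, 17), (556, 556, 1), (554, 555, 2), 0, 0, 0, 0, 0, 0, 0]
```

```bash
python3 -m pendant '[{"linear":[25,-5,5],"twist":0},{"linear":[60,-15,10],"twist":0},{"linear":[95,-28,10],"twist":0},{"linear":[130,-45,10],"twist":0},{"linear":[155,-65,10],"twist":0},{"linear":[175,-90,10],"twist":0},{"linear":[185,-110,8],"twist":0},{"linear":[186,-117,0],"twist":0},{"linear":[186,-117,0],"twist":0},{"linear":[186,-117,-20],"twist":0},{"linear":[186,-117,-40],"twist":0},{"linear":[186,-117,-52],"twist":0},{"linear":[186,-117,-57],"twist":0},{"linear":[186,-117,-57],"twist":0},{"linear":[186,-117,-57],"twist":0}]'; python3 - <<'E'
from h import *
knobs()
d=cam('side'); cv2.imwrite('pics/s7.png',cv2.resize(d['frame'][125:235,220:340],None,fx=5,fy=5,interpolation=cv2.INTER_CUBIC))
E
```

```text
time: 17.32
tool_pos: [658.0, 214.8, 85.6]
tcp_rot: [3.14, -0.001, 1.289]
contact_force: [-0.6, 0.7, -0.5]
grip_width: 0.5
top brass 25 [559.6 186.5  84. ] stand 52.3 -4.6 ring a 3.053 clamp c -1.781
top red 8 [455.5 181.1  59.5] stand -46.2 -38.8 ring a 0.699 clamp c -1.883
side blue 35 [628.  212.2  84. ] stand 110.7 39.2 ring a -2.801 clamp c 0.753
side brass 43 [672.3 328.3  84. ] stand 120.9 162.9 ring a -2.209 clamp c 0.28
side brass 20 [548.2 153.8  84. ] stand 50.4 -39.2 ring a 2.481 clamp c -2.599
side brass 34 [439.6 175.   84. ] stand -59.7 -49.1 ring a 0.688 clamp c -1.922
```

View pics/s7.png

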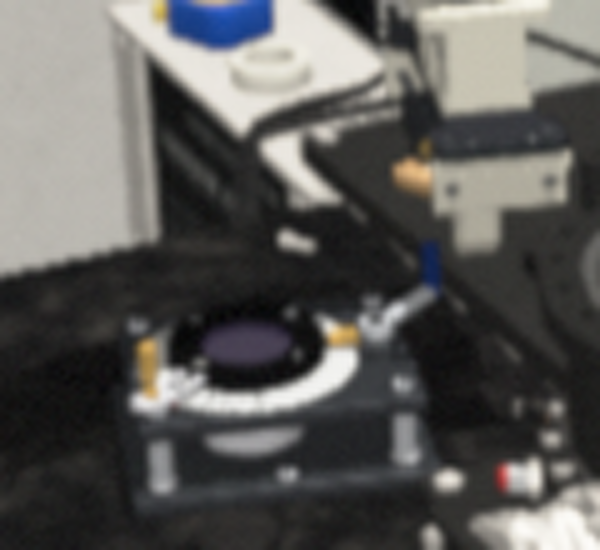

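```bash
python3 -m pendant '[{"linear":[-3,1,-3],"twist":0},{"linear":[-6,2,-3],"twist":0},{"linear":[-9,3,-3],"twist":0},{"linear":[-12,4,-3],"twist":0},{"linear":[-15,5,-3],"twist":0},{"linear":[-18,6,-3],"twist":0},{"linear":[-21,7,-3],"twist":0},{"linear":[-24,8,-3],"twist":0},{"linear":[-27,9,-3],"twist":0},{"linear":[-30,10,-3],"twist":0},{"linear":[-33,11,-3],"twist":0},{"linear":[-36,11.5,-3],"twist":0},{"linear":[-39,12.5,-3],"twist":0},{"linear":[-41,13,-3],"twist":0},{"linear":[-41,13,-3],"twist":0}]'; python3 -c "
from h import *
knobs()"
```

```text
time: 19.35
tool_pos: [618.5, 230.0, 82.9]
tcp_rot: [3.137, -0.006, 1.289]
contact_force: [8.0, 7.7, -0.1]
grip_width: 0.4
top brass 21 [558.2 187.   84. ] stand 50.8 -4.5 ring a 3.054 clamp c -1.76
top brass 14 [439.8 170.7  84. ] stand -58.3 -53.2 ring a 0.739 clamp c -1.953
top red 7 [455.7 180.8  59.5] stand -45.9 -39.1 ring a 0.705 clamp c -1.886
side blue 31 [602.7 233.7  84. ] stand 80.4 52.8 ring a -2.561 clamp c 0.121
side brass 18 [545.2 154.1  84. ] stand 47.5 -39.7 ring a 2.445 clamp c -2.553
side brass 33 [439.7 174.7  84. ] stand -59.6 -49.4 ring a 0.692 clamp c -1.925
```

```bash
python3 -m pendant '[{"linear":[-1.5,0.5,0],"twist":0},{"linear":[-3,1,0],"twist":0},{"linear":[-4,1,0],"twist":0},{"linear":[-4,1,0],"twist":0}]'; python3 -c "
from h import *
knobs()"
```

```text
time: 19.95
tool_pos: [614.7, 231.4, 82.9]
tcp_rot: [3.137, -0.007, 1.289]
contact_force: [8.4, 10.3, 0.6]
grip_width: 0.3
top brass 21 [558.2 187.   84. ] stand 50.8 -4.5 ring a 3.054 clamp c -1.76
top brass 14 [439.8 170.7  84. ] stand -58.3 -53.2 ring a 0.739 clamp c -1.953
top red 7 [455.7 180.8  59.5] stand -45.9 -39.1 ring a 0.705 clamp c -1.886
side blue 28 [598.5 234.2  84. ] stand 76.3 52.0 ring a -2.543 clamp c 0.045
side brass 17 [711.6 299.9  84. ] stand 166.6 146.7 ring a -2.42 clamp c 0.563
side brass 18 [545.2 154.1  84. ] stand 47.5 -39.7 ring a 2.445 clamp c -2.553
side brass 34 [439.6 175.   84. ] stand -59.7 -49.1 ring a 0.688 clamp c -1.922
```

```bash
python3 -m pendant '[{"linear":[-1,2,0],"twist":0},{"linear":[-2,3,0],"twist":0},{"linear":[-2,3,0],"twist":0}]'; python3 -m pendant '[{"linear":[4,-1,0],"twist":0},{"linear":[10,-3,0],"twist":0},{"linear":[18,-5,0],"twist":0},{"linear":[24,-5,15],"twist":0},{"linear":[24,0,40],"twist":0},{"linear":[20,20,70],"twist":0},{"linear":[5,50,90],"twist":0},{"linear":[-20,85,100],"twist":0},{"linear":[-50,115,100],"twist":0},{"linear":[-80,135,100],"twist":0},{"linear":[-90,140,100],"twist":0},{"linear":[-90,140,100],"twist":0},{"linear":[-90,140,100],"twist":0}]'; python3 - <<'E'
from h import *
knobs()
d=cam('top'); cv2.imwrite('pics/t8.png',cv2.resize(d['frame'][192:282,160:280],None,fx=6,fy=6,interpolation=cv2.INTER_CUBIC))
E
```

```text
time: 20.42
tool_pos: [611.8, 232.9, 82.7]
tcp_rot: [3.138, -0.003, 1.289]
contact_force: [5.0, 3.6, 1.9]
grip_width: 0.4
time: 22.05
tool_pos: [521.8, 370.7, 181.7]
tcp_rot: [3.141, 0.0, 1.287]
contact_force: [-0.2, -0.1, -0.2]
grip_width: 0.5
top blue 23 [599.6 238.9  84. ] stand 76.1 56.9 ring a -2.499 clamp c 0.036
top brass 22 [558.5 186.8  84. ] stand 51.1 -4.6 ring a 3.052 clamp c -1.77
top brass 14 [439.8 170.7  84. ] stand -58.3 -53.2 ring a 0.739 clamp c -1.953
top red 7 [455.7 180.8  59.5] stand -45.9 -39.1 ring a 0.705 clamp c -1.886
side blue 44 [599.8 241.4  84. ] stand 75.5 59.3 ring a -2.476 clamp c 0.026
side brass 145 [689.5 314.   84. ] stand 141.4 154.1 ring a -2.313 clamp c 0.412
side brass 21 [546.5 154.7  84. ] stand 48.5 -38.8 ring a 2.467 clamp c -2.561
side brass 32 [439.3 174.   84. ] stand -59.8 -50.2 ring a 0.698 clamp c -1.93
```

View pics/t8.png

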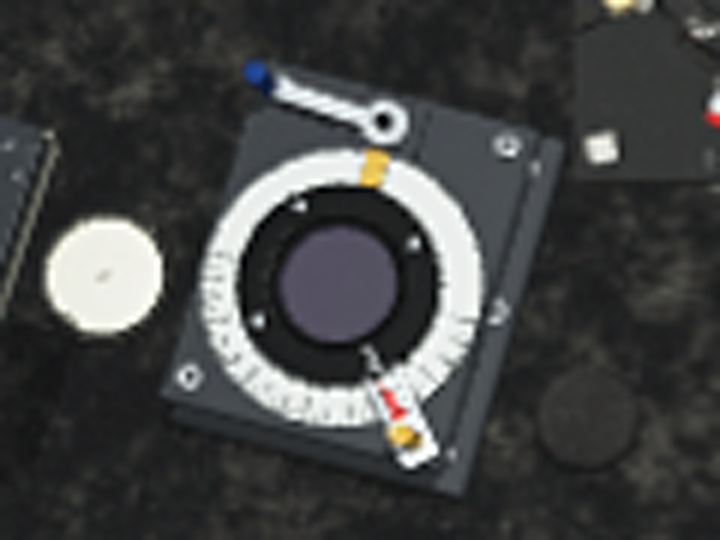

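The last picture shows the clamp lever closed (blue knob (257,75), c ≈ 0.03). The red mark is centred in the lever window at (393,402), both caps are where they were, and the gripper is clear. I'm handing it in.

```bash
python3 -c "
from plant import bot
print(bot.close_job())"
```

```text
the job is handed in; nothing more can be done
None
```

The polarizer is set on the red mark and clamped, and the job was handed in at about 22 s; no verdict was reported.

- **Clamp opened:** I pushed the lever to about 0.75 rad. The ring knob may have shifted slightly, by at most about 0.035 rad. That is about 2 mm at the pointer and within camera error.
- **Ring set:** I pushed the ring in three stages. It now reads 0.74 rad in the top camera and 0.70 rad in the side camera. The target was about 0.717 rad, so the difference is under about 1.5 mm at the pointer, and the red bar is centred in the lever window.
- **Clamp closed:** The lever reads about 0.03 rad in both views. The ring readings did not change while it closed.
- **Forces:** The highest reading was about 13 N, taken at the end of a move.
- **Surroundings:** In the last picture both caps stood where they were at the start and the gripper was clear of everything. The red mark had not visibly moved. Its centroid reads a few mm nearer the ring axis, because the lever now hides part of it. I did not re-check the other loose objects; the arm never went near them.

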